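Lock the rollers and hold the leaflet folder's cover shut

ROBOT

A 6-joint arm with a two-finger parallel gripper is mounted at the origin on the work surface. World frame = base frame: x ahead of the robot, y to its left, z up, the work surface at z = 0. Lengths are in mm, angles in degrees, forces in N, time in s.
With the tool pointing down it reaches from about 300 to 850 mm from the base axis. Payload 4.2 kg.
Tool frame: the origin (TCP) lies midway between the tips of the shut fingers; the grasp point (between the pads) lies env.hold_point_z behind it (env.hold_point_z is the distance from the TCP to the grasp point, in mm); z points along the fingers, y is the line along which they close (so a half turn about z gives the same grasp; the last joint's range is limited). The gripper opens to 91 mm and grips with 3 to 60 N. Pads are 32 mm wide; open, the fingers measure 118 mm over their backs; the gripper's body (76 mm by 178 mm) begins 60 mm behind the grasp point.
Start: joints at [-1.146, 18.312, 89.639, -0, 72.044, -1.146], TCP at [575.016, 0, 213.976] pointing down, gripper open.
Joint ranges: [-177.97, 177.97], [-48.28, 115.42], [12.27, 149.76], [-77.06, 257.06], [2.81, 150.46], [-146.56, 146.56]. Speed limits (degrees/s): [147.25, 147.25, 180, 180, 180, 180].

INTERFACE

Orientations are given as [roll, pitch, yaw] about the fixed x, y, z axes, in that order (R = Rz(yaw) Ry(pitch) Rx(roll)).
In Python, from workcell import env, viewer, spotter gives the robot as it stands.
- The arm moves only by the tool apply_moves, never from a script. Its arguments are lists of equal length, an entry for each row: "delta_pos": the shift along the world's x, y, z normalised to -1 to 1, where 1 is 120 mm, a list of three; "rot": the turn, a rotation vector about the world's x, y, z normalised to -1 to 1, where 1 is 1.5 rad, a list of three; "hand": the opening, from 0 (shut) to 1 (fully open). A call has 1 to 10 rows; each row is the pose to reach, as a shift and turn from the pose commanded when the call began; what a row does not reach only later rows make up. A row lasts 1/12 s, in which the tool goes at most 41.7 mm and 7.16 degrees, less where a joint would pass 70% of its speed; a pose out of reach is approached as far as the arm can. A call with a number of a shift or a turn outside -1 to 1 is refused whole. A call with a gripper value outside its range is refused whole. The fingers move at their own pace and stop on an object; "newtons" is the grip in N (left out, the last holds). Time passes only in rows, so rows that repeat a pose let the fingers close. It gives the time, the measured TCP pose, the force, the opening and the grip force at its end, in the units of the state.
- env.state(): the state, without advancing time (a new reading comes with each control period).
- viewer.grab_frame(name): name is "scene" or "side" or "wrist"; returns a dict with "pixels" (400x640x3 uint8, red, green, blue), "camera_matrix" (3x3 intrinsics, pixels), "R" (3x3) and "t" (3): a world point X has camera coordinates R X + t; the wrist camera has in their place "mount" (4x4, takes a point from camera to tool coordinates, whose origin is the TCP and whose axes are the flange's). Camera axes: x right, y down, z forward; pixel columns grow to the right and rows downward; lengths in mm; the calibration is good to about 2 mm. A picture is of the moment at which its call begins: read the wrist's pose just before it. There is no depth.
- env.job_done(): hands the job in; it is judged then, once.
Trained networks look in a picture, given as the dict that the camera call returned (one of the last four; its "shot" number tells which), for a name from the list of things; names that differ only in an ending like _2 or _b are one class to them, and where a whole thing is asked for, a point or a joint stands for the part that bears it (a point fixed in the world has none). Each returns a list of dicts, best first, with "score" (0 to 1); they miss things now and then, are a little off and sometimes report something else, mostly with a low value. They report only what shows in the picture. A call takes as long as a camera call.
- spotter.trace(picture, query): "mask" (400x640 bool, what is visible of it) and "box" ([centre column, centre row, width, height] in pixels, round what is visible of it).
- spotter.landmark_of(picture, query): "position" ([column, row] in pixels: a listed point, or the origin of a listed thing).
The state is a dict: "time_s": time; "qpos": joint angles; "qvel": joint speeds; "effort": joint torques, N m; "ee_pos": TCP position; "ee_rot": TCP orientation; "force": force on the tool from outside, world axes, zero at the start; "torque": the same for the moment, N m; "gripper_width": finger opening in mm; "gripper_force": force on a finger pad.
Only numpy, scipy, OpenCV 4.12 (cv2) and the standard library are available. Lean on these libraries where they do the work, as an engineer would, in place of code of your own. Each camera call takes 0.05 s, during which the arm holds its last target. There are 200 camera calls.

TASK

The leaflet folding machine has just been cleared of a jam. First turn its red roller knob clockwise until it clicks over to the green marks, then turn the black quarter-turn fastener on the blue cover clockwise until its white slot lines up with the two yellow marks, and last press the cover down with the fingers until it is fully home, flush with the frame. Finish while still holding it pressed down there (it springs up when let go), and leave the things on and around the machine where they are.

Things in the scene. Friction and masses are not known exactly. Their poses are not given: they have to be found in the camera images.
- folder: Fixed desktop leaflet folder, white and grey, 260 (x) x 400 (y) x 110 mm high. Origin: centre of its underside, on the table; x points to its feed side (away from the robot, more or less), y to its left, z up. Its flat top (the frame round the cover) is 110 mm above the origin. Position and yaw vary.
- roller_knob_grip (a point): Grip point of the red roller knob, on its upright axis, 27 mm above the machine's top and 137 mm above the table. The knob is a disc of 48 mm diameter, 8 mm high, carrying an upright bar 36 mm long, 14 mm thick, its flat sides 8 to 38 mm above the machine's top, a white line along its top edge. The point turns with the knob: its x axis runs along the bar, its y axis across the bar's thickness. It lies at (0, -130) mm in the folder's frame.
- roller_knob (a joint): Angle of the roller knob, rad, 0 to 1.25, growing clockwise seen from above. It starts near 0 (bar along the folder's x, at the black marks). A spring detent resists with up to about 0.15 N m from 0.13 to 0.6 rad, then drives it on to about 1.05; at 1.2 the bar is at the green marks. It stays where left beyond the click.
- fastener_grip (a point): Grip point of the black quarter-turn fastener, on its upright axis, 27 mm above the cover's top face. A disc of 44 mm diameter, 8 mm high, with an upright bar 36 mm long, 14 mm thick, its flat sides from 8 to 38 mm above the cover, and a white slot line along its top edge. The point turns with it: x along the bar and slot, y across the bar's thickness. It lies at (0, 0) in the folder's frame and rides on the cover (145 mm above the table while the cover is up).
- fastener (a joint): Angle of the fastener, rad, 0 to 2.2, growing clockwise seen from above. 0: slot along the folder's x; 1.571: slot along the folder's y, in line with the two yellow marks on the cover beside it. It starts between 0.15 and 0.65, turns stiffly (0.05 N m), without a stop at the marks, and stays put. Unless within about 0.15 rad of the marks, a hidden pin stops the cover after 2 mm of its way.
- press_pad (a point): Centre of the black rubber square (50 x 50 mm, flat) on the blue cover's top face, the place to press. It lies at (0, 120) mm in the folder's frame, 119 mm above the table while the cover is up, 111 mm when home.
- cover: The blue service cover, a plate 164 (x) x 229 (y) x 10 mm in a recess of the machine's top, with the fastener on it. Origin: centre of its underside; axes as the folder's. It moves only up and down.
- cover_travel (a joint): How far the service cover is pushed straight down, m: 0 raised 8 mm above the frame on its springy seal, 0.008 fully home and flush. It needs about 4 N to start and 8 N to be fully home, then meets the rigid frame; it rises again when let go.
- stamp: Bystander: wooden rubber stamp, 34 x 22 x 42 mm, standing on the machine's top; origin at its underside.
- eraser: Bystander: white eraser, 22 x 45 x 12 mm, lying on the machine's top; origin at its underside.
- glue: Bystander: glue jar with yellow cap, 34 mm across, 90 mm high, on the table; origin at its underside.
- tape: Bystander: brown roll of tape, 100 mm across, 45 mm high, on the table; origin at its underside.
- mug: Bystander: blue mug, 76 mm across, 90 mm high, on the table; origin at its underside.
- stapler: Bystander: black stapler, 130 x 32 x 42 mm, on the table; origin at its underside.

How it is judged (in metres and radians):
On the way, in this order (a step that is already met when the one before it is completed fails the run):
1. the roller knob has clicked past its detent to the green marks (value of joint roller_knob above 1 rad), for 0.2 s.
2. the fastener's slot is aligned with the yellow marks (value of joint fastener between 1.421 and 1.721 rad), for 0.2 s.
3. the fingers press the cover home with the slot still aligned (all of step 2 and value of joint roller_knob above 1 rad and value of joint cover_travel above 0.0065 m and contact force between the fingers and cover above 4 N), for 0.5 s.
At the end, for the whole second after the job is handed in: Roller knob past its click (over 1.0 rad), fastener slot within 0.15 rad of the marks, cover pushed at least 6.5 of its 8 mm down and still held there by the fingers with more than 4 N (all of step 3); the arm keeps its last pose, push and grip.
It fails at once if a bystander is pushed more than 30 mm from its place (distance of any of stamp, eraser, glue, tape, mug, stapler from where it was at the start of the episode above 0.03 m).
It also fails if it takes over 61 s, if anything falls off the work surface, if the arm or the gripper's body presses on something with over 40 N, if the wrist force passes 120 N, or if a joint passes its speed limit or range.

## Working session

There is one attempt and no reset: what is moved stays moved. The work goes in short steps, Python scripts to look and compute and a tool call to move; the robot and the scene stay as the last step left them, time stands still between calls to the robot, and variables do not carry over. Pictures are saved under pics/ and viewed, at most 10 in all, crops included, and the job is handed in when it is done.

Besides the shell and the picture viewer there is one more tool, called after "Call:" by a JSON object that holds its "op" and its "data", one argument or row to a line. apply_moves: Moves the arm, as the interface text tells. Its arguments: {"type":"object","properties":{"delta_pos":{"type":"array"},"rot":{"type":"array"},"hand":{"type":"array"},"newtons":{"type":"number"}},"required":["delta_pos","rot","hand"]}

```bash
mkdir -p pics
cat > h.py <<'E'
import numpy as np, cv2
from scipy.spatial.transform import Rotation as Rn
from workcell import env, viewer, spotter
def grab(name):
    s=env.state(); p=viewer.grab_frame(name)
    K=np.array(p["camera_matrix"])
    if "mount" in p:
        M=np.array(p["mount"]); T=np.eye(4); T[:3,:3]=Rn.from_euler('xyz',s["ee_rot"],degrees=True).as_matrix(); T[:3,3]=s["ee_pos"]
        W=T@M; R=W[:3,:3].T; t=-R@W[:3,3]
    else: R=np.array(p["R"]); t=np.array(p["t"])
    return p,K,R,t
def toz(K,R,t,px,z):
    d=R.T@np.linalg.inv(K)@np.array([px[0],px[1],1.]); c=-R.T@t
    return c+d*(z-c[2])/d[2]
def save(p,f): cv2.imwrite(f,cv2.cvtColor(p["pixels"],cv2.COLOR_RGB2BGR))
E
python3 - <<'E'
from h import *
s=env.state(); print(s["ee_pos"],s["ee_rot"],s["force"],env.hold_point_z)
Z=dict(folder=0,roller_knob_grip=137,fastener_grip=145,press_pad=119,stamp=110,eraser=110,glue=0,tape=0,mug=0,stapler=0)
ims=[]
for c in("scene","side","wrist"):
    p,K,R,t=grab(c); ims.append(p["pixels"])
    if c=="wrist": print(np.array(p["mount"]))
    for q,z in Z.items():
        r=spotter.landmark_of(p,q)
        if r: print(c,q,round(r[0]["score"],2),np.round(r[0]["position"]),np.round(toz(K,R,t,r[0]["position"],z)))
    save(p,f"pics/{c}.png")
E
```

```text
[5.74484290e+02 3.68382477e-02 2.13135289e+02] [-1.79898773e+02 -2.78332612e-03  9.00006539e+01] [-0.26065488 -0.76732742 -0.9675894 ] 18.8
scene folder 0.76 [316. 207.] [533. -47.   0.]
scene fastener_grip 0.64 [316. 174.] [536. -40. 145.]
scene press_pad 0.78 [350. 209.] [516.  77. 119.]
scene stamp 0.44 [247. 172.] [ 664. -171.  110.]
scene glue 0.6 [220. 140.] [ 640. -437.    0.]
scene tape 0.7 [397. 382.] [639. 427.   0.]
scene mug 0.75 [464. 323.] [433. 413.   0.]
scene stapler 0.63 [276. 118.] [ 439. -431.    0.]
side folder 0.94 [309. 248.] [537. -45.   0.]
side roller_knob_grip 0.79 [339. 249.] [ 561. -171.  137.]
side fastener_grip 0.88 [304. 210.] [528. -46. 145.]
side press_pad 0.57 [281. 185.] [513.  80. 119.]
side stamp 0.69 [381. 242.] [ 663. -172.  110.]
side eraser 0.73 [304. 289.] [ 462. -219.  110.]
side glue 0.87 [428. 374.] [ 645. -428.    0.]
side tape 0.5 [285. 140.] [623. 405.   0.]
side mug 0.76 [224. 153.] [421. 414.   0.]
[[ 4.09001467e-04 -9.69570141e-01 -2.44813345e-01  6.83663656e+01]
 [ 9.99999886e-01  3.36109237e-04  3.39523727e-04  9.37173356e-01]
 [-2.46908041e-04 -2.44813456e-01  9.69570168e-01 -1.70926989e+02]
 [ 0.00000000e+00  0.00000000e+00  0.00000000e+00  1.00000000e+00]]
wrist folder 0.64 [282. 209.] [537. -45.   0.]
wrist fastener_grip 0.7 [260. 254.] [533. -40. 145.]
wrist tape 0.27 [260. 251.] [ 508. -102.    0.]
```

View pics/side.png

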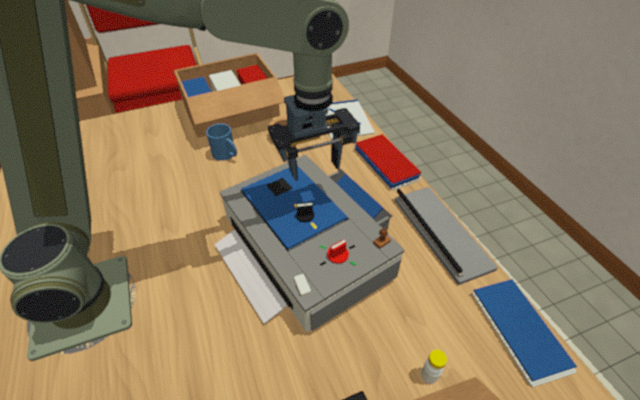

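View pics/wrist.png

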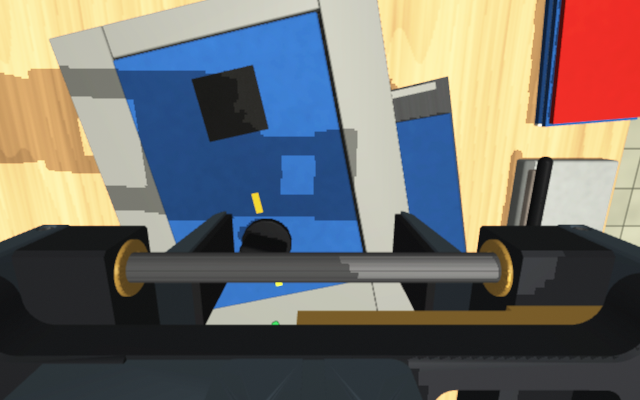

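The side view shows the red knob at about (339,250), the fastener at (304,211), the stamp at (382,239) and the eraser at (303,285). The wrist view shows the pad at (230,103) and the fastener at (266,240), which puts the folder yaw near 12°. I'm going above the knob with the fingers closing along the folder's y axis.

Call:
{"op": "apply_moves", "data": {
  "delta_pos": [
    [-0.02,-0.1,0],
    [-0.04,-0.2,0],
    [-0.06,-0.3,0],
    [-0.08,-0.4,0],
    [-0.1,-0.5,0],
    [-0.12,-0.6,0],
    [-0.12,-0.7,0],
    [-0.12,-0.8,0],
    [-0.12,-0.9,0],
    [-0.12,-1,0]
  ],
  "rot": [
    [0,0,0.083],
    [0,0,0.166],
    [0,0,0.25],
    [0,0,0.333],
    [0,0,0.416],
    [0,0,0.5],
    [0,0,0.583],
    [0,0,0.666],
    [0,0,0.75],
    [0,0,0.833]
  ],
  "hand": [1,1,1,1,1,1,1,1,1,1]
}}

```text
time_s: 2.48
ee_pos: [560.6, -120.6, 214.0]
ee_rot: [180.0, 0.0, 161.9]
force: [1.4, 0.8, 0.6]
gripper_width: 91.0
gripper_force: 0.0
```

Call:
{"op": "apply_moves", "data": {
  "delta_pos": [
    [0,-0.1,0],
    [0,-0.2,0],
    [0,-0.3,0],
    [0,-0.42,0],
    [0,-0.42,0],
    [0,-0.42,0]
  ],
  "rot": [
    [0,0,0.083],
    [0,0,0.166],
    [0,0,0.25],
    [0,0,0.333],
    [0,0,0.355],
    [0,0,0.355]
  ],
  "hand": [0.6,0.6,0.6,0.6,0.6,0.6]
}}

```text
time_s: 2.98
ee_pos: [560.6, -171.1, 213.9]
ee_rot: [180.0, -0.0, -168.0]
force: [1.0, 0.2, -0.4]
gripper_width: 55.5
gripper_force: 0.0
```

```bash
cat > look.py <<'E'
from h import *
import sys
Z=dict(roller_knob_grip=137,fastener_grip=145,press_pad=119,folder=0)
s=env.state(); print(s["time_s"],np.round(s["ee_pos"],1),np.round(s["ee_rot"],1),np.round(s["qpos"],0),np.round(s["force"],1),s["gripper_width"])
for c in("scene","side","wrist"):
    p,K,R,t=grab(c)
    for q,z in Z.items():
        r=spotter.landmark_of(p,q)
        if r: print(c,q,round(r[0]["score"],2),np.round(r[0]["position"]),np.round(toz(K,R,t,r[0]["position"],z),1))
    for q,z in (("roller_knob",148),("fastener",156)):   # white line on the bar's top
        m=spotter.trace(p,q)
        if not m: continue
        m=cv2.morphologyEx(m[0]["mask"].astype(np.uint8),cv2.MORPH_CLOSE,np.ones((7,7)))>0
        im=p["pixels"].astype(int); w=m&(im.min(2)>150)
        ys,xs=np.nonzero(w)
        if len(xs)<8: continue
        P=np.array([toz(K,R,t,(x,y),z)[:2] for x,y in zip(xs,ys)]); ce=P.mean(0); u=np.linalg.svd(P-ce)[2][0]
        print(c,q,"white n",len(xs),"c",np.round(ce,1),"ang",round(np.degrees(np.arctan2(u[1],u[0]))%180,1),"len",np.round(np.ptp((P-ce)@u),1))
save(p,sys.argv[1])
E
python3 look.py pics/w2.png
```

```text
2.9833 [ 560.6 -171.1  213.9] [ 180.   -0. -168.] [ -18.   19.   88.    0.   73. -120.] [ 1.   0.2 -0.4] 55.47688797705479
scene roller_knob_grip 0.52 [281. 148.] [ 557.  -173.8  137. ]
scene fastener_grip 0.72 [314. 172.] [534.7 -48.4 145. ]
scene press_pad 0.95 [351. 209.] [513.5  80.7 119. ]
scene folder 0.96 [317. 207.] [528.7 -45.2  -0. ]
side roller_knob_grip 0.84 [340. 248.] [ 563.1 -171.7  137. ]
side fastener_grip 0.75 [302. 212.] [523.2 -49.2 145. ]
side press_pad 0.81 [277. 186.] [501.3  78.8 119. ]
side folder 0.77 [306. 247.] [532.5 -40.1   0. ]
side roller_knob white n 18 c [ 562.2 -165.9] ang 12.0 len 28.3
side fastener white n 20 c [532.4 -39.3] ang 166.0 len 29.5
wrist roller_knob_grip 0.93 [315. 206.] [ 562.6 -169.   137. ]
wrist fastener_grip 0.7 [484. 209.] [535.4 -39.3 145. ]
wrist press_pad 0.92 [609. 199.] [508.4  79.4 119. ]
wrist folder 0.96 [423. 177.] [536.5 -37.8   0. ]
wrist roller_knob white n 258 c [ 563.6 -164.8] ang 15.8 len 33.5
wrist fastener white n 225 c [531.6 -37.7] ang 165.5 len 28.5
```

View pics/w2.png

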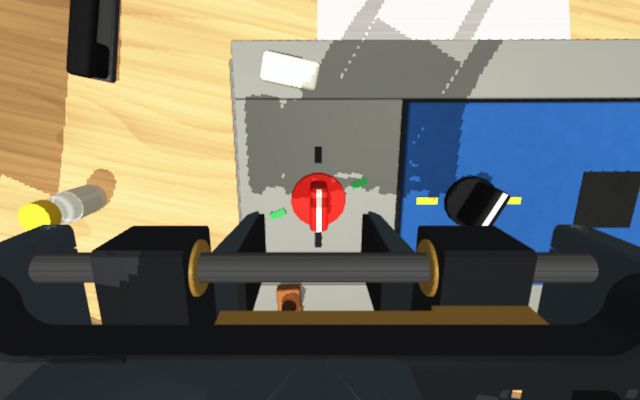

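The wrist view shows the knob bar at (318,200), between the fingers and aligned with them. The green marks are at (277,214) and (360,182), and the fastener slot is at (495,205). I'm descending to grip.

Call:
{"op": "apply_moves", "data": {
  "delta_pos": [
    [0.015,0.026,-0.2],
    [0.015,0.026,-0.4],
    [0.015,0.026,-0.6],
    [0.015,0.026,-0.76],
    [0.015,0.026,-0.76],
    [0.015,0.026,-0.76],
    [0.015,0.026,-0.76],
    [0.015,0.026,-0.76],
    [0.015,0.026,-0.76],
    [0.015,0.026,-0.76]
  ],
  "rot": [
    [0,0,0],
    [0,0,0],
    [0,0,0],
    [0,0,0],
    [0,0,0],
    [0,0,0],
    [0,0,0],
    [0,0,0],
    [0,0,0],
    [0,0,0]
  ],
  "hand": [0.6,0.6,0.6,0.6,0.6,0.1,0.1,0.1,0.1,0.1],
  "newtons": 25
}}

```text
time_s: 4.87
ee_pos: [563.0, -167.5, 123.9]
ee_rot: [-179.9, 0.1, -167.9]
force: [-0.3, -0.2, 0.0]
gripper_width: 24.3
gripper_force: 0.0
```

Call:
{"op": "apply_moves", "data": {
  "delta_pos": [
    [0,0,0],
    [0,0,0],
    [0,0,0],
    [0,0,0],
    [0,0,0]
  ],
  "rot": [
    [0,0,0],
    [0,0,0],
    [0,0,0],
    [0,0,0],
    [0,0,0]
  ],
  "hand": [0,0,0,0,0],
  "newtons": 25
}}

```text
time_s: 5.28
ee_pos: [562.4, -165.7, 123.5]
ee_rot: [179.8, 0.0, -168.0]
force: [-0.8, 4.0, 4.1]
gripper_width: 13.8
gripper_force: 25.0
```

Call:
{"op": "apply_moves", "data": {
  "delta_pos": [
    [-0.003,0.015,0],
    [-0.003,0.015,0],
    [-0.003,0.015,0],
    [-0.003,0.015,0],
    [-0.003,0.015,0],
    [-0.003,0.015,0],
    [-0.003,0.015,0],
    [-0.003,0.015,0],
    [-0.003,0.015,0],
    [-0.003,0.015,0]
  ],
  "rot": [
    [0,0,0],
    [0,0,-0.08],
    [0,0,-0.16],
    [0,0,-0.24],
    [0,0,-0.32],
    [0,0,-0.4],
    [0,0,-0.48],
    [0,0,-0.56],
    [0,0,-0.64],
    [0,0,-0.71]
  ],
  "hand": [0,0,0,0,0,0,0,0,0,0],
  "newtons": 30
}}

```text
time_s: 6.12
ee_pos: [562.1, -166.5, 123.5]
ee_rot: [-179.9, 0.1, 130.8]
force: [-0.3, -1.8, 4.0]
gripper_width: 13.6
gripper_force: 30.0
```

Call:
{"op": "apply_moves", "data": {
  "delta_pos": [
    [0,0,0],
    [0,0,0],
    [0,0,0],
    [0,0,0],
    [0,0,0]
  ],
  "rot": [
    [0,0,-0.04],
    [0,0,-0.08],
    [0,0,-0.08],
    [0,0,-0.08],
    [0,0,-0.08]
  ],
  "hand": [0,0,0,0,0]
}}

```text
time_s: 6.53
ee_pos: [562.0, -166.5, 123.5]
ee_rot: [-180.0, 0.1, 124.3]
force: [-2.1, -3.3, 5.5]
gripper_width: 14.0
gripper_force: 30.0
```

Call:
{"op": "apply_moves", "data": {
  "delta_pos": [
    [0,0,0],
    [0,0,0],
    [0,0,0],
    [0,0,0],
    [0,0,0.2],
    [0,0,0.4],
    [0,0,0.6],
    [-0.08,0.3,0.7],
    [-0.16,0.6,0.7],
    [-0.2,0.8,0.7]
  ],
  "rot": [
    [0,0,0],
    [0,0,0],
    [0,0,0],
    [0,0,0],
    [0,0,0],
    [0,0,0.08],
    [0,0,0.16],
    [0,0,0.24],
    [0,0,0.32],
    [0,0,0.4]
  ],
  "hand": [0.6,0.6,0.6,0.6,0.6,0.6,0.6,0.6,0.6,0.6]
}}

```text
time_s: 7.37
ee_pos: [537.4, -67.3, 207.7]
ee_rot: [179.9, 0.0, 158.9]
force: [-0.7, -0.5, -1.0]
gripper_width: 54.6
gripper_force: 0.0
```

Call:
{"op": "apply_moves", "data": {
  "delta_pos": [
    [-0.03,0.26,0],
    [-0.03,0.26,0],
    [-0.03,0.26,0]
  ],
  "rot": [
    [0,0,0.08],
    [0,0,0.08],
    [0,0,0.08]
  ],
  "hand": [0.6,0.6,0.6]
}}

```text
time_s: 7.62
ee_pos: [534.3, -37.0, 206.8]
ee_rot: [180.0, 0.0, 165.6]
force: [-0.6, -1.3, 0.7]
gripper_width: 54.9
gripper_force: 0.0
```

```bash
python3 look.py pics/w3.png
```

```text
7.6167 [534.3 -37.  206.8] [180.    0.  165.6] [ -5.  15.  95.   0.  70. -81.] [-0.6 -1.3  0.7] 54.91378862164042
scene roller_knob_grip 0.51 [281. 150.] [ 561. -168.  137.]
scene fastener_grip 0.69 [315. 174.] [536.3 -41.9 145. ]
scene press_pad 0.58 [352. 208.] [509.5  80.5 119. ]
scene folder 0.57 [316. 209.] [535.4 -43.5   0. ]
side roller_knob_grip 0.59 [341. 247.] [ 566.6 -168.6  137. ]
side fastener_grip 0.85 [304. 210.] [528.6 -46.5 145. ]
side press_pad 0.85 [278. 184.] [506.8  86.  119. ]
side folder 0.77 [306. 246.] [532.5 -37.    0. ]
side roller_knob white n 20 c [ 559.5 -166.1] ang 123.9 len 29.2
wrist fastener_grip 0.87 [311. 207.] [533.2 -39.9 145. ]
wrist press_pad 0.76 [447. 140.] [513.7  77.9 119. ]
wrist folder 0.78 [311. 179.] [539.3 -42.6   0. ]
wrist fastener white n 274 c [535.3 -39. ] ang 165.4 len 34.3
```

View pics/w3.png

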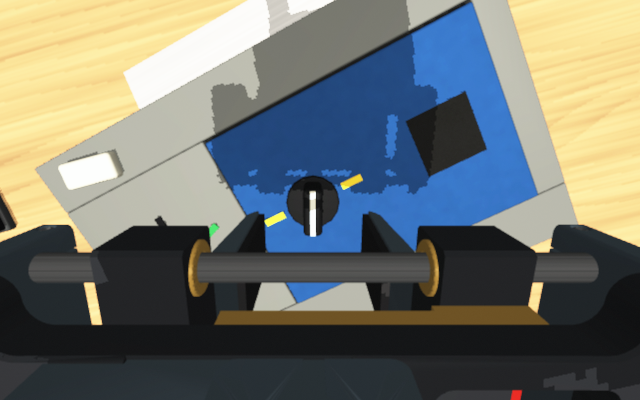

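The fastener bar sits upright at col 313, row 205 in the image, between the fingers, and the yellow marks are at (275,219) and (351,181). I'm descending and gripping.

Call:
{"op": "apply_moves", "data": {
  "delta_pos": [
    [0.005,-0.018,-0.2],
    [0.005,-0.018,-0.4],
    [0.005,-0.018,-0.55],
    [0.005,-0.018,-0.63],
    [0.005,-0.018,-0.63],
    [0.005,-0.018,-0.63],
    [0.005,-0.018,-0.63],
    [0.005,-0.018,-0.63],
    [0.005,-0.018,-0.63],
    [0.005,-0.018,-0.63]
  ],
  "rot": [
    [0,0,0],
    [0,0,0],
    [0,0,0],
    [0,0,0],
    [0,0,0],
    [0,0,0],
    [0,0,0],
    [0,0,0],
    [0,0,0],
    [0,0,0]
  ],
  "hand": [0.6,0.6,0.6,0.6,0.1,0.1,0.1,0.1,0.1,0.1],
  "newtons": 25
}}

```text
time_s: 9.5
ee_pos: [535.5, -40.5, 132.0]
ee_rot: [180.0, 0.1, 165.4]
force: [0.1, -0.4, -0.5]
gripper_width: 17.5
gripper_force: 0.0
```

Call:
{"op": "apply_moves", "data": {
  "delta_pos": [
    [0,0,0],
    [0,0,0],
    [0,0,0],
    [0,0,0]
  ],
  "rot": [
    [0,0,0],
    [0,0,0],
    [0,0,0],
    [0,0,0]
  ],
  "hand": [0,0,0,0],
  "newtons": 25
}}

```text
time_s: 9.83
ee_pos: [535.8, -39.4, 131.9]
ee_rot: [179.9, 0.1, 165.4]
force: [0.7, 5.5, 3.4]
gripper_width: 14.3
gripper_force: 25.0
```

Call:
{"op": "apply_moves", "data": {
  "delta_pos": [
    [0,0.01,0],
    [0,0.01,0],
    [0,0.01,0],
    [0,0.01,0],
    [0,0.01,0],
    [0,0.01,0],
    [0,0.01,0],
    [0,0.01,0],
    [0,0.01,0],
    [0,0.01,0]
  ],
  "rot": [
    [0,0,-0.08],
    [0,0,-0.16],
    [0,0,-0.24],
    [0,0,-0.32],
    [0,0,-0.4],
    [0,0,-0.48],
    [0,0,-0.56],
    [0,0,-0.64],
    [0,0,-0.7],
    [0,0,-0.738]
  ],
  "hand": [0,0,0,0,0,0,0,0,0,0]
}}

```text
time_s: 10.67
ee_pos: [534.3, -40.6, 131.5]
ee_rot: [-179.9, 0.1, 101.8]
force: [-1.7, -2.8, 3.0]
gripper_width: 13.9
gripper_force: 25.0
```

Call:
{"op": "apply_moves", "data": {
  "delta_pos": [
    [0,0,0],
    [0,0,0],
    [0,0,0],
    [0,0,0]
  ],
  "rot": [
    [0,0,0],
    [0,0,0],
    [0,0,0],
    [0,0,0]
  ],
  "hand": [0,0,0,0]
}}

```text
time_s: 11.0
ee_pos: [534.4, -40.6, 131.3]
ee_rot: [-179.9, 0.1, 102.1]
force: [-3.0, -4.3, 3.9]
gripper_width: 14.1
gripper_force: 25.0
```

Call:
{"op": "apply_moves", "data": {
  "delta_pos": [
    [0,0,0],
    [0,0,0],
    [0,0,0],
    [0,0,0.15],
    [0,0,0.3],
    [0,0,0.45],
    [0,0,0.6],
    [0,0,0.7],
    [0,0,0.7],
    [0,0,0.7]
  ],
  "rot": [
    [0,0,0],
    [0,0,0],
    [0,0,0],
    [0,0,0],
    [0,0,0],
    [0,0,0],
    [0,0,0],
    [0,0,0],
    [0,0,0],
    [0,0,0]
  ],
  "hand": [0.6,0.6,0.6,0.6,0.6,0.6,0.6,0.6,0.6,0.6]
}}

```text
time_s: 11.83
ee_pos: [535.3, -39.0, 215.2]
ee_rot: [179.9, 0.0, 102.0]
force: [0.5, 0.3, 0.6]
gripper_width: 54.4
gripper_force: 0.0
```

```bash
python3 look.py pics/w4.png
```

```text
11.8333 [535.3 -39.  215.2] [179.9   0.  102. ] [ -5.  15.  95.   0.  71. -17.] [0.5 0.3 0.6] 54.367358748397976
scene roller_knob_grip 0.49 [283. 147.] [ 551.6 -173.8  137. ]
scene fastener_grip 0.52 [315. 174.] [538.2 -41.2 145. ]
scene press_pad 0.66 [352. 209.] [511.6  79.8 119. ]
scene folder 0.56 [315. 208.] [536.  -45.1   0. ]
side roller_knob_grip 0.94 [338. 248.] [ 560.3 -168.3  137. ]
side fastener_grip 0.87 [304. 210.] [528.8 -45.2 145. ]
side press_pad 0.65 [278. 185.] [506.   82.7 119. ]
side folder 0.59 [306. 248.] [530.9 -42.9   0. ]
side roller_knob white n 20 c [ 559.8 -166.4] ang 123.1 len 27.5
wrist fastener_grip 0.58 [314. 205.] [536.2 -38.1 145. ]
wrist press_pad 0.71 [314.  50.] [511.8  76.7 119. ]
wrist folder 0.95 [314. 177.] [537.6 -42.8   0. ]
wrist fastener white n 226 c [535.1 -38.9] ang 102.2 len 33.8
```

View pics/w4.png

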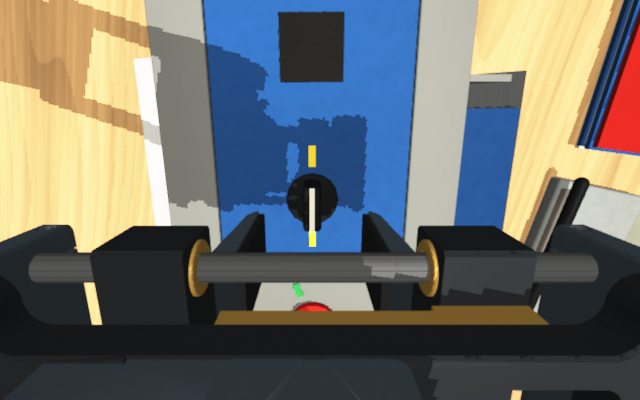

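The slot at (312,210) lines up with both yellow marks at (312,155) and (312,240). Next I shut the fingers and move over the pad.

Call:
{"op": "apply_moves", "data": {
  "delta_pos": [
    [-0.05,0.2,0],
    [-0.1,0.4,0],
    [-0.14,0.6,0],
    [-0.18,0.8,0],
    [-0.21,0.97,0],
    [-0.21,0.97,-0.2],
    [-0.21,0.97,-0.4],
    [-0.21,0.97,-0.6],
    [-0.21,0.97,-0.7],
    [-0.21,0.97,-0.7]
  ],
  "rot": [
    [0,0,0],
    [0,0,0],
    [0,0,0],
    [0,0,0],
    [0,0,0],
    [0,0,0],
    [0,0,0],
    [0,0,0],
    [0,0,0],
    [0,0,0]
  ],
  "hand": [0,0,0,0,0,0,0,0,0,0]
}}

```text
time_s: 13.72
ee_pos: [507.7, 77.0, 128.4]
ee_rot: [-179.6, -0.0, 102.0]
force: [-0.6, -0.1, 1.1]
gripper_width: 0.2
gripper_force: 0.0
```

Call:
{"op": "apply_moves", "data": {
  "delta_pos": [
    [0,0,-0.03],
    [0,0,-0.06],
    [0,0,-0.09],
    [0,0,-0.12],
    [0,0,-0.15],
    [0,0,-0.15],
    [0,0,-0.15]
  ],
  "rot": [
    [0,0,0],
    [0,0,0],
    [0,0,0],
    [0,0,0],
    [0,0,0],
    [0,0,0],
    [0,0,0]
  ],
  "hand": [0,0,0,0,0,0,0]
}}

```text
time_s: 14.3
ee_pos: [510.6, 77.2, 114.0]
ee_rot: [179.9, 0.0, 102.0]
force: [0.7, -0.3, 5.0]
gripper_width: 0.8
gripper_force: 2.6
```

Contact at 5 N, with the cover partly down. I'm pressing further.

Call:
{"op": "apply_moves", "data": {
  "delta_pos": [
    [0,0,-0.02],
    [0,0,-0.04],
    [0,0,-0.06],
    [0,0,-0.08],
    [0,0,-0.08],
    [0,0,-0.08],
    [0,0,-0.08]
  ],
  "rot": [
    [0,0,0],
    [0,0,0],
    [0,0,0],
    [0,0,0],
    [0,0,0],
    [0,0,0],
    [0,0,0]
  ],
  "hand": [0,0,0,0,0,0,0]
}}

```text
time_s: 14.88
ee_pos: [510.7, 77.2, 110.0]
ee_rot: [179.7, 0.0, 102.0]
force: [-12.1, -1.4, 40.5]
gripper_width: 0.7
gripper_force: 20.4
```

Call:
{"op": "apply_moves", "data": {
  "delta_pos": [
    [0,0,0.015],
    [0,0,0.025],
    [0,0,0.025],
    [0,0,0.025],
    [0,0,0.025],
    [0,0,0.025],
    [0,0,0.025],
    [0,0,0.025],
    [0,0,0.025],
    [0,0,0.025]
  ],
  "rot": [
    [0,0,0],
    [0,0,0],
    [0,0,0],
    [0,0,0],
    [0,0,0],
    [0,0,0],
    [0,0,0],
    [0,0,0],
    [0,0,0],
    [0,0,0]
  ],
  "hand": [0,0,0,0,0,0,0,0,0,0]
}}

```text
time_s: 15.72
ee_pos: [510.6, 77.2, 110.2]
ee_rot: [179.8, 0.0, 102.0]
force: [-6.3, -1.1, 21.8]
gripper_width: 0.7
gripper_force: 11.1
```

```bash
python3 look.py pics/w5.png; python3 -c "
from h import *
s=env.state();print(s['ee_pos'],s['force'])"
```

```text
15.7167 [510.6  77.2 110.2] [179.8   0.  102. ] [  7.  18. 106.  -0.  55.  -5.] [-6.3 -1.1 21.8] 0.7014193227869608
scene roller_knob_grip 0.67 [280. 151.] [ 564.7 -166.9  137. ]
scene fastener_grip 0.63 [316. 176.] [536.6 -35.4 145. ]
scene press_pad 0.8 [348. 210.] [522.   77.9 119. ]
scene folder 0.84 [314. 208.] [538.1 -47.4   0. ]
side roller_knob_grip 0.74 [341. 244.] [ 568.9 -161.4  137. ]
side fastener_grip 0.64 [303. 210.] [526.6 -45.3 145. ]
side press_pad 0.67 [277. 187.] [501.1  76.5 119. ]
side folder 0.62 [302. 215.] [560.1  65.5   0. ]
side roller_knob white n 21 c [ 559.4 -165.8] ang 123.5 len 29.2
side fastener white n 15 c [530.2 -50. ] ang 102.7 len 25.8
wrist folder 0.74 [311. 312.] [535.5 -41.9   0. ]
[510.58666131  77.18824155 110.13564345] [-6.19996001 -0.14927573 22.78910165]
```

View pics/w5.png

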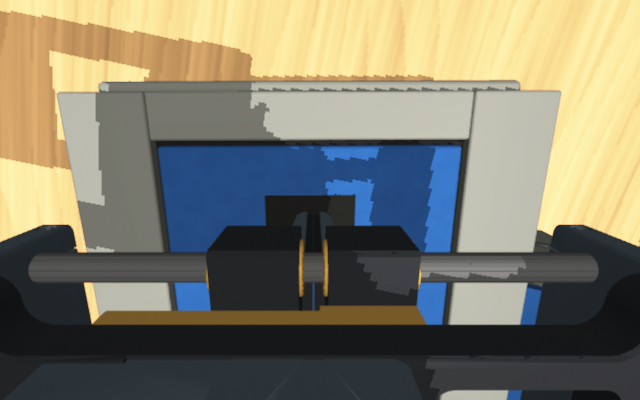

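The fingers sit on the pad near (310,215), the cover is flush with the frame (TCP at 110 mm, 22 N), and the slot and knob angles haven't changed. I'm handing the job in.

```bash
python3 -c "
from h import *
print(env.job_done())"
```

```text
the job is handed in; nothing more can be done
None
```

I turned the knob past its click to about 1.18 rad, lined the fastener slot up with the yellow marks, and handed in with the cover pressed home and held at about 22 N; the hand-in gave no verdict.

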